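Nest the graded planters

TASK

We have finished with this set of three wooden planters: stand the fallen middle one up and nest the set in size order, the middle planter in the large one and the small planter in the middle one, all upright and each fully home, so that its collar sits flat on the rim below all round. Set them in without dropping them, do not knock the large one over, and leave the tray of baubles, the ribbon reel and the secateurs where they are.

Things in the scene. Friction and masses are not known exactly. Their poses are not given: they have to be found in the camera images.
- large: Large planter, loose, about 0.45 kg, upright. All three are square open-topped tapered wooden boxes, cream with gilt lines, walls and floor 8 mm. Origin: centre of underside; z out of the mouth; x, y square to the faces. 130 mm high; 86 mm wide at the base, widening 2 mm per 10 mm of height; round the top an upright collar 24 mm high, 126 mm wide.
- large_rim (a point): Centre of the large planter's mouth, in the plane of its rim, 130 mm above its underside. Mouth 96 mm wide inside; rim 14.5 mm thick all round, so that it can be pinched from above with one finger inside the mouth and one outside the collar (17 mm thick at the collar's lower edge). The other two have the same rim and collar sections.
- middle: Middle planter, about 0.33 kg, same make and frame (z out of the mouth, origin under the base). 115 mm high, base 75 mm wide, 93.5 mm just under its 24 mm collar, collar 111.5 mm wide. At the start it lies on one side, +x face uppermost, mouth towards the robot (within 0.5 rad of -x), resting on base edge and collar edge, its z axis rising 11 degrees to the mouth.
- middle_rim (a point): Centre of the middle planter's mouth, 115 mm along z from its origin; mouth 82 mm wide inside. While it lies, the top outer edge of the collar at the mouth is 114 mm above the table. Hooked from inside under that upper rim and drawn up and over, away from the mouth, it turns on its far base edge and falls upright past the balance; merely pushed, it may slide away on the smooth lid.
- small: Small planter, loose, about 0.24 kg, upright, same make and frame. 100 mm high, base 64 mm wide, 79 mm just under its 24 mm collar, collar 97 mm wide. The masses vary by -20 to +30 percent; friction against the trunk's lid lies between about 0.36 and 0.66.
- small_rim (a point): Centre of the small planter's mouth, 100 mm above its underside; mouth 68 mm wide inside. Fit of each planter in the next: home, the collar rests on the rim below, underside 39 mm above the outer one's underside, 1.5 mm of play a side (1 mm more per 10 mm short of home), any of the four square ways round. Off-centre or askew it jams proud by friction and must be pressed down on its rim.
- bauble_tray: Bystander: white open carton tray, 110 (x) x 260 (y) x 50 mm, full of baubles up to 52 mm high, loose, 0.6 kg; origin at the centre of its underside. Leave alone.
- ribbon_reel: Bystander: reel of red ribbon, 64 mm across, 32 mm high, lying flat, loose; origin at the centre of its underside. Leave alone.
- secateurs: Bystander: red-handled secateurs lying flat, about 170 mm long along x (handles to -x), 60 mm wide, 16 mm high, loose; origin near the pivot, on the table. Leave alone.
Not all that is in view belongs to the job. What is shaped like the middle but blue or orange is not meant. What is shaped like the small but purple or turquoise is not meant.

How it is judged:
At the end, for the whole second after the job is handed in: The large planter stands upright on the table (within 4 mm of height and 0.03 rad); the middle one is home in it and the small one home in the middle one, each with its underside 39 mm (-3, +2.5) above that of the planter it sits in, centred within 8 mm and upright within 0.03 rad; all at rest (angle between each of large, middle, small's own z axis and vertical below 0.03 rad and height (world z) of large between -0.004 and 0.004 m and z of middle in the frame of large between 0.036 and 0.0415 m and horizontal distance between middle and large below 0.008 m and z of small in the frame of middle between 0.036 and 0.0415 m and horizontal distance between small and middle below 0.008 m and linear speed of each of small, middle, large below 0.02 m/s); the robot touches nothing.
It fails at once if the large planter is knocked over (angle between large's own z axis and vertical above 0.5 rad).
It fails at once if the bauble tray is shifted by more than 25 mm (distance of bauble_tray from where it was at the start of the episode above 0.025 m).
It fails at once if the ribbon reel is shifted by more than 25 mm (distance of ribbon_reel from where it was at the start of the episode above 0.025 m).
It fails at once if the secateurs are shifted by more than 25 mm (distance of secateurs from where it was at the start of the episode above 0.025 m).
It fails at once if the middle or small planter is dropped or flung (faster than 1.2 m/s) (linear speed of any of middle, small above 1.2 m/s).
It also fails if it takes over 72 s, if anything falls off the work surface, if the arm or the gripper's body presses on something with over 40 N, if the wrist force passes 120 N, or if a joint passes its speed limit or range.

ROBOT

A 6-joint arm with a two-finger parallel gripper is mounted at the origin on the work surface. World frame = base frame: x ahead of the robot, y to its left, z up, the work surface at z = 0. Lengths are in m, angles in rad, forces in N, time in s.
With the tool pointing down it reaches from about 0.425 to 0.95 m from the base axis. Payload 3.5 kg.
Tool frame: the origin (TCP) lies midway between the tips of the shut fingers; the grasp point (between the pads) lies 19 mm behind it (ctrl.grip_depth is the distance from the TCP to the grasp point, in m); z points along the fingers, y is the line along which they close (so a half turn about z gives the same grasp; the last joint's range is limited). The gripper opens to 85 mm and grips with 20 to 120 N. Pads are 22 mm wide; open, the fingers measure 114 mm over their backs; the gripper's body (76 mm by 85 mm) begins 54 mm behind the grasp point. The pads swing forward as they close: fully open they stand 13 mm farther back than shut.
Start: joints at [-1.452, 0.286, 1.577, -0, 1.279, -0.15], TCP at [0.179, -0.651, 0.231] pointing down, gripper open.
Joint ranges: [-2.77, 2.77], [-0.9, 2.22], [0.21, 2.48], [-1.53, 4.67], [0.24, 2.81], [-2.84, 2.84]. Speed limits (rad/s): [2.79, 2.79, 3.14, 3.14, 3.14, 3.14].

INTERFACE

Orientations are given as a unit quaternion [x, y, z, w].
In Python, from workcell import ctrl gives the robot as it stands.
- The arm moves only by the tool servo_tool, never from a script. Its argument "commands" is a list of rows, each a list of 7 numbers: the shift along the tool's x, y, z in m, then the turn, a rotation vector about the tool's x, y, z in degrees, then the opening, from -1 (shut) to 1 (fully open). In form: [[tx, ty, tz, wx, wy, wz, grip], ...]. A call has 1 to 10 rows; each row is the pose to reach, as a shift and turn from the pose commanded when the call began, along the tool's axes at that moment; what a row does not reach only later rows make up. A row lasts 1/8 s, in which the tool goes at most 62.5 mm and 10.7 degrees, less where a joint would pass 70% of its speed; a pose out of reach is approached as far as the arm can. A call with a gripper value outside its range is refused whole. The fingers move at their own pace and stop on an object; the grip force is fixed at half the most. Time passes only in rows, so rows that repeat a pose let the fingers close. It gives the time, the measured TCP pose, the force, the opening and the grip force at its end, in the units of the state.
- ctrl.read_state(): the state, without advancing time (a new reading comes with each control period).
- ctrl.read_camera(name): name is "scene" or "top"; returns a dict with "frame" (420x560x3 uint8, red, green, blue), "depth" (420x560 float32, m along the optical axis (not along the pixel's ray), 0 where there is no reading), "camera_matrix" (3x3 intrinsics, pixels), "world_to_cam" (4x4, takes a point from world to camera coordinates). Camera axes: x right, y down, z forward; pixel columns grow to the right and rows downward; lengths in m; the calibration is good to about 2 mm. A picture is of the moment at which its call begins.
- ctrl.finish_job(): hands the job in; it is judged then, once.
Trained networks look in the newest picture that a camera, given by its name, has taken for a name from the list of things; names that differ only in an ending like _2 or _b are one class to them, and where a whole thing is asked for, a point or a joint stands for the part that bears it (a point fixed in the world has none). Each returns a list of dicts, best first, with "confidence" (0 to 1); they miss things now and then, are a little off and sometimes report something else, mostly with a low value. They report only what shows in the picture. A call takes as long as a camera call. They do not tell look-alikes from the thing itself.
- ctrl.masks_of(camera, thing): "mask" (420x560 bool, what is visible of it) and "rect" ([left, top, right, bottom] in pixels, round what is visible of it).
The state is a dict: "clock": time; "joints": joint angles; "dq": joint speeds; "joint_torque": joint torques, N m; "tool_pos": TCP position; "eef_rot": TCP orientation; "wrist_force": force on the tool from outside, world axes, zero at the start; "moment": the same for the moment, N m; "finger_gap": finger opening in m; "gripper_force": force on a finger pad.
Only numpy, scipy, OpenCV 4.12 (cv2) and the standard library are available. Lean on these libraries where they do the work, as an engineer would, in place of code of your own. Each camera call takes 0.05 s, during which the arm holds its last target. There are 200 camera calls.

## Working session

There is one attempt and no reset: what is moved stays moved. The work goes in short steps, Python scripts to look and compute and a tool call to move; the robot and the scene stay as the last step left them, time stands still between calls to the robot, and variables do not carry over. Pictures are saved under pics/ and viewed, at most 10 in all, crops included, and the job is handed in when it is done.

Besides the shell and the picture viewer there is one more tool, called after "Call:" as name([rows], argument=value, ...), one row to a line, values as JSON. servo_tool: Moves the arm, as the interface text tells. Its arguments: {"type":"object","properties":{"commands":{"type":"array"}},"required":["commands"]}

```bash
ls; mkdir -p pics
cat > h.py <<'E'
import numpy as np, cv2
from workcell import ctrl
from scipy.spatial.transform import Rotation as R
def cloud(c):
    K=c["camera_matrix"];d=c["depth"];v,u=np.mgrid[:d.shape[0],:d.shape[1]]
    p=np.stack([(u-K[0,2])/K[0,0]*d,(v-K[1,2])/K[1,1]*d,d],-1)
    T=np.linalg.inv(c["world_to_cam"]);w=p@T[:3,:3].T+T[:3,3];w[d==0]=np.nan
    return w
def save(c,n): cv2.imwrite("pics/"+n,cv2.cvtColor(c["frame"],cv2.COLOR_RGB2BGR))
E
python3 - <<'E'
from h import *
for n in["top","scene"]:
    c=ctrl.read_camera(n);save(c,n+"0.png");w=cloud(c)
    T=np.linalg.inv(c["world_to_cam"]);print(n,T[:3,3].round(2),T[:3,2].round(2))
    for t in["large","middle","small","bauble_tray","ribbon_reel","secateurs"]:
        for m in ctrl.masks_of(n,t)[:4]:
            p=w[m["mask"]];p=p[~np.isnan(p[:,0])]
            print(t,round(m["confidence"],2),m["rect"],np.percentile(p,[2,98],axis=0).round(3).tolist(), c["frame"][m["mask"]].mean(0).round())
s=ctrl.read_state();print(s)
E
```

```text
pics
top [0.31 0.09 1.26] [ 0.19 -0.   -0.98]
large 0.87 [390.6, 182.2, 448.4, 241.3] [[0.467, -0.321, 0.006], [0.593, -0.196, 0.135]] [189. 179. 158.]
middle 0.96 [218.0, 253.7, 272.1, 311.9] [[0.292, 0.111, 0.016], [0.419, 0.228, 0.117]] [ 75. 106. 167.]
middle 0.9 [341.5, 265.2, 397.3, 323.0] [[0.275, -0.195, 0.011], [0.405, -0.087, 0.116]] [215. 134.  25.]
middle 0.83 [290.9, 195.9, 339.0, 254.5] [[0.442, -0.058, 0.003], [0.571, 0.049, 0.116]] [207. 194. 167.]
small 0.95 [123.0, 273.6, 180.7, 329.4] [[0.257, 0.338, 0.003], [0.372, 0.455, 0.105]] [ 39. 136. 134.]
small 0.88 [160.8, 203.9, 204.9, 251.8] [[0.435, 0.273, 0.006], [0.535, 0.372, 0.105]] [182. 174. 156.]
small 0.65 [92.3, 182.6, 148.6, 234.7] [[0.474, 0.424, 0.003], [0.586, 0.538, 0.105]] [103.  57. 122.]
bauble_tray 0.79 [257.6, 95.3, 355.6, 142.9] [[0.744, -0.108, 0.001], [0.864, 0.144, 0.055]] [171. 158. 143.]
ribbon_reel 0.93 [408.2, 140.1, 437.1, 162.5] [[0.687, -0.337, -0.001], [0.747, -0.276, 0.038]] [217. 210. 204.]
secateurs 0.71 [189.3, 141.4, 252.2, 164.2] [[0.682, 0.172, 0.001], [0.743, 0.328, 0.022]] [177. 
[... 1223 characters left out ...]
]
{'clock': 0.7, 'joints': array([-1.45200171e+00,  2.86255402e-01,  1.57664586e+00,  1.70874945e-05,
        1.27859195e+00, -1.50035602e-01]), 'dq': array([ 0.00173113, -0.00084853,  0.00051725,  0.00241351,  0.00022515,
       -0.00158718]), 'joint_torque': array([ 1.60216827e-03, -4.05819547e+01, -2.92860532e+01, -5.94546304e-05,
        4.75394427e-04,  5.65281965e-06]), 'tool_pos': array([ 0.17929341, -0.65076523,  0.23138399]), 'eef_rot': array([9.90980210e-01, 1.34008283e-01, 7.40406094e-06, 4.98437885e-05]), 'wrist_force': array([ 0.25584425, -0.5454352 , -0.30848135]), 'moment': array([ 0.02618185,  0.04381765, -0.01509042]), 'gripper_force': 0.0, 'finger_gap': 0.08541714379379585}
```

```bash
cat >> h.py <<'E'
def cluster(w,cx,cy,r,zlo,zhi):
    p=w.reshape(-1,3);p=p[~np.isnan(p[:,0])]
    k=(np.hypot(p[:,0]-cx,p[:,1]-cy)<r)&(p[:,2]>zlo)&(p[:,2]<zhi)
    return p[k]
def rect(p):
    (c,s,a)=cv2.minAreaRect((p[:,:2]*1000).astype(np.float32));return np.round(c,1),np.round(s,1),round(a,1),len(p)
E
python3 - <<'E'
from h import *
W=[]
for n in["top","scene"]:
    c=ctrl.read_camera(n);w=cloud(c);W.append(w)
    im=c["frame"][150:330,80:460] if n=="top" else c["frame"][110:350,140:450]
    cv2.imwrite(f"pics/{n}1.png",cv2.resize(im[:,:,::-1],None,fx=2,fy=2,interpolation=2))
    print(n,"large",rect(cluster(w,.53,-.26,.1,.12,.14)),"small",rect(cluster(w,.486,.323,.09,.09,.11)))
    m=cluster(w,.508,-.003,.1,.104,.12);print("middle top",rect(m),m[:,2].max())
    m=cluster(w,.508,-.003,.1,.015,.13);print("middle all",rect(m))
E
```

```text
top large (array([ 531.5, -260.4]), array([128.6, 127.5]), 83.9, 1332) small (array([486.3, 323.4]), array([99.4, 98.9]), 10.2, 921)
middle top (array([478.3,  -4.3]), array([112.5,  29. ]), 76.2, 500) 0.11970619156447238
middle all (array([511.1, -12.3]), array([112.5, 130.5]), 76.3, 2034)
scene large (array([ 529.8, -260.1]), array([136.3, 128.1]), 83.2, 509) small (array([484.4, 322.7]), array([100.9,  99.8]), 10.5, 879)
middle top (array([476.3,  -3.9]), array([120.3,  26.4]), 76.1, 193) 0.11788452324631926
middle all (array([518. ,  -6.5]), array([122.5, 121. ]), 86.0, 1480)
```

View pics/top1.png

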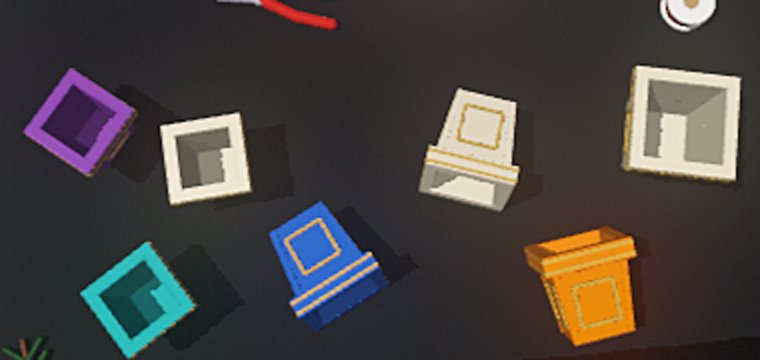

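View pics/scene1.png

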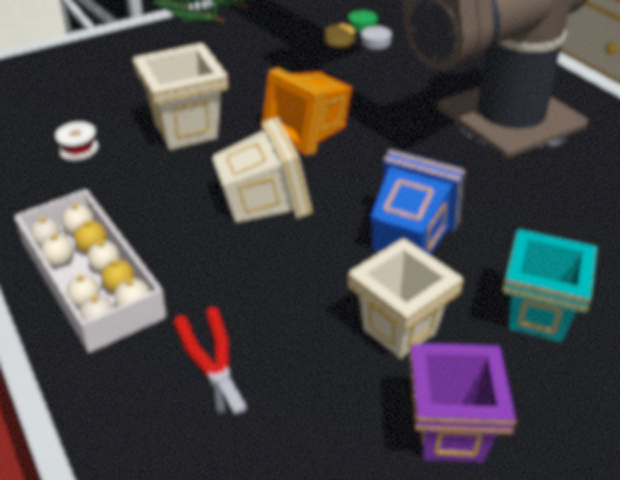

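Call:
servo_tool([
  [0.429,-0.536,0,0,0,29,1],
  [0.429,-0.536,0,0,0,29,1],
  [0.429,-0.536,0,0,0,29,1],
  [0.429,-0.536,0,0,0,29,1],
  [0.429,-0.536,0,0,0,29,1],
  [0.429,-0.536,0,0,0,29,1],
  [0.429,-0.536,0,0,0,29,1],
  [0.429,-0.536,0,0,0,29,1],
  [0.429,-0.536,0,0,0,29,1],
  [0.429,-0.536,0,0,0,29,1],
])

```text
clock: 2.05
tool_pos: [0.4268, -0.0747, 0.2319]
eef_rot: [0.993, -0.119, 0.001, 0.0]
wrist_force: [0.3, -2.0, 0.1]
finger_gap: 0.0855
gripper_force: 0.0
```

```bash
cat >> h.py <<'E'
def st():
    s=ctrl.read_state();M=R.from_quat(s["eef_rot"]).as_matrix()
    print("t",round(s["clock"],2),"q",s["joints"].round(3).tolist(),"p",s["tool_pos"].round(4).tolist(),"x",M[:,0].round(3).tolist(),"z",M[:,2].round(3).tolist(),"F",s["wrist_force"].round(1).tolist(),"gap",round(s["finger_gap"],4),"gf",round(s["gripper_force"],1))
    return s,M
def go(p,xh=None):  # world target -> tool shift
    s,M=st();print("tool shift",(M.T@(np.array(p)-s["tool_pos"])).round(4).tolist())
E
python3 -c "
from h import *
st()"
```

```text
t 2.05 q [-0.408, -0.277, 2.141, -0.0, 1.276, 1.4] p [0.4268, -0.0747, 0.2319] x [0.972, -0.235, 0.002] z [0.002, -0.001, -1.0] F [0.3, -2.0, 0.1] gap 0.0855 gf 0.0
```

```bash
cat >> h.py <<'E'
u=np.array([.971,-.2385,0]);u/=np.linalg.norm(u);t=np.array([-u[1],u[0],0]);up=np.array([0,0,1.])
PIV=.548*u+.1097*t
def rot(pitch):  # tool x=t, pitched forward along u
    a=np.radians(pitch);z=np.sin(a)*u-np.cos(a)*up;return np.stack([t,np.cross(z,t),z],1)
def rel(p,Rt,p0,R0):
    return np.r_[(R0.T@(p-p0)).round(4),np.degrees(R.from_matrix(R0.T@Rt).as_rotvec()).round(1)].tolist()
E
python3 - <<'E'
from h import *
s,M=st()
for sh,pt in[((-.15,.20),0),((-.15,.20),45)]:
    print(rel(PIV+sh[0]*u+sh[1]*up,rot(pt),s["tool_pos"],M))
E
```

```text
t 2.05 q [-0.408, -0.277, 2.141, -0.0, 1.276, 1.4] p [0.4268, -0.0747, 0.2319] x [0.972, -0.235, 0.002] z [0.002, -0.001, -1.0] F [0.3, -2.0, 0.1] gap 0.0855 gf 0.0
[-0.0341, -0.0806, 0.0319, 0.1, -0.1, -89.8]
[-0.0341, -0.0806, 0.0319, -35.1, 35.0, -84.8]
```

Call:
servo_tool([
  [-0.034,-0.081,0.02,-35,35,-85,0.18],
  [-0.034,-0.081,0.02,-35,35,-85,0.18],
  [-0.034,-0.081,0.02,-35,35,-85,0.18],
  [-0.034,-0.081,0.02,-35,35,-85,0.18],
  [-0.034,-0.081,0.02,-35,35,-85,0.18],
  [-0.034,-0.081,0.02,-35,35,-85,0.18],
  [-0.034,-0.081,0.02,-35,35,-85,0.18],
  [-0.034,-0.081,0.03,-35,35,-85,0.18],
  [-0.034,-0.081,0.03,-35,35,-85,0.18],
  [-0.034,-0.081,0.03,-35,35,-85,0.18],
])

```text
clock: 3.3
tool_pos: [0.4614, 0.0205, 0.23]
eef_rot: [0.732, 0.574, 0.221, 0.292]
wrist_force: [-0.6, -0.0, -1.1]
finger_gap: 0.0503
gripper_force: 0.0
```

Run:
```python
from h import *
s,M=st()
d=s["tool_pos"]-PIV;print("s,h,t",d@u,d[2],d@t)
for sh,pt in[((-.15,.20),45),((-.112,.14),45),((-.07,.098),45)]:
    print(rel(PIV+sh[0]*u+sh[1]*up,rot(pt),s["tool_pos"],M))
```

```text
t 3.3 q [-0.127, -0.609, 2.484, -0.176, 0.528, 0.231] p [0.4614, 0.0205, 0.23] x [0.243, 0.97, -0.011] z [0.659, -0.173, -0.732] F [-0.6, -0.0, -1.1] gap 0.0503 gf 0.0
s,h,t -0.10478334723383696 0.23001249290579365 0.020303732413511355
[-0.0202, -0.0536, -0.0086, -2.1, 0.6, 0.3]
[-0.0193, -0.0667, 0.0612, -2.1, 0.6, 0.3]
[-0.0187, -0.0645, 0.1206, -2.1, 0.6, 0.3]
```

```bash
cat > plan.py <<'E'
from h import *
def A(phi,piv=0):   # inner rim corner in (s,h) mm, planter turned phi deg from lying
    a=np.radians(11.3+phi); # axis elevation: z_p=(-cos a,sin a), x_p=(sin a,cos a)
    return 78.5*np.array([np.sin(a),np.cos(a)])+115*np.array([-np.cos(a),np.sin(a)])
def tcp(phi,pitch,gap,lift=0,past=16):
    # lower pad plane touches A minus clearance lift; tip 'past' mm beyond A
    c,s_=np.cos(np.radians(pitch)),np.sin(np.radians(pitch))
    y=np.array([c,s_]);z=np.array([s_,-c])
    return A(phi)+y*(gap/2-lift)+z*past
def row(p,pitch,s,M):
    return rel(PIV+p[0]/1e3*u+p[1]/1e3*up,rot(pitch),s["tool_pos"],M)
E
python3 - <<'E'
from plan import *
s,M=st()
p=tcp(0,22,50,6);z=np.array([np.sin(.384),-np.cos(.384)])
print(p);print(row(p-60*z,22,s,M));print(row(p,22,s,M))
E
```

```text
t 3.3 q [-0.127, -0.609, 2.484, -0.176, 0.528, 0.231] p [0.4614, 0.0205, 0.23] x [0.243, 0.97, -0.011] z [0.659, -0.173, -0.732] F [-0.6, -0.0, -1.1] gap 0.0503 gf 0.0
[-73.77871468  91.79464089]
[-0.0194, -0.0501, 0.0665, 20.9, 0.7, 0.1]
[-0.0187, -0.0715, 0.1225, 20.9, 0.7, 0.1]
```

Call:
servo_tool([
  [-0.019,-0.05,0.02,20.9,0.7,0.1,0.18],
  [-0.019,-0.05,0.066,20.9,0.7,0.1,0.18],
  [-0.019,-0.05,0.066,20.9,0.7,0.1,0.18],
  [-0.019,-0.05,0.066,20.9,0.7,0.1,0.18],
])

```text
clock: 3.8
tool_pos: [0.4643, -0.0007, 0.1471]
eef_rot: [0.773, 0.605, 0.117, 0.149]
wrist_force: [0.9, 0.6, 0.7]
finger_gap: 0.0503
gripper_force: 0.0
```

Run:
```python
from plan import *
s,M=st()
c=ctrl.read_camera("scene");cv2.imwrite("pics/s2.png",cv2.resize(c["frame"][90:260,150:400,::-1],None,fx=3,fy=3,interpolation=2))
p=tcp(0,22,50,6);print(row(p,22,s,M))
```

```text
t 3.8 q [-0.216, -0.315, 2.367, -0.014, 0.708, 0.035] p [0.4643, -0.0007, 0.1471] x [0.24, 0.971, 0.001] z [0.362, -0.089, -0.928] F [0.9, 0.6, 0.7] gap 0.0503 gf 0.0
[-0.0004, 0.0009, 0.06, -0.1, -0.0, -0.1]
```

View pics/s2.png

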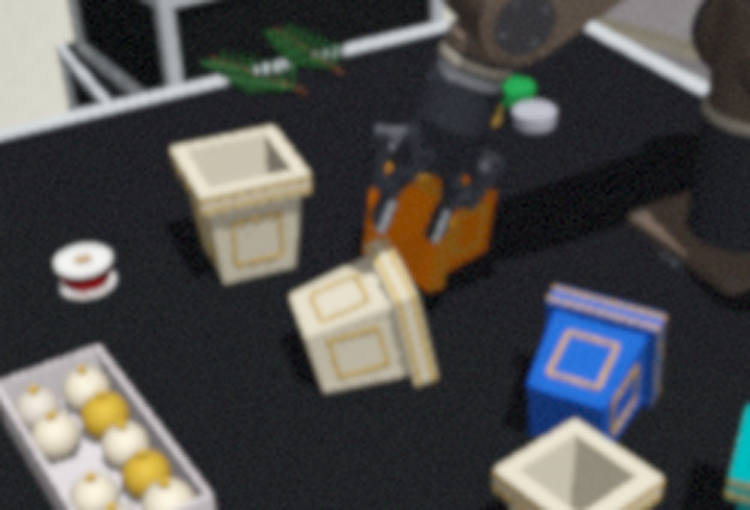

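The open fingers (px 385,215 and 440,225) stand just above the middle's upper rim (390,250), one on each side. Inserting.

Call:
servo_tool([
  [0,0.001,0.02,0,0,0,0.18],
  [0,0.001,0.04,0,0,0,0.18],
  [0,0.001,0.06,0,0,0,0.18],
  [0,0.001,0.06,0,0,0,0.18],
])

```text
clock: 4.35
tool_pos: [0.4868, -0.0058, 0.094]
eef_rot: [0.772, 0.605, 0.119, 0.151]
wrist_force: [-0.1, -0.4, -0.9]
finger_gap: 0.0501
gripper_force: 0.0
```

Run:
```python
from plan import *
s,M=st()
w=cloud(ctrl.read_camera("top"));print(rect(cluster(w,.525,-.015,.07,.05,.105)))
for phi in range(0,80,8):
    pt=22*(1-phi/79); print(phi,row(tcp(phi,pt,50,0),pt,s,M))
```

```text
t 4.35 q [-0.216, -0.155, 2.354, -0.016, 0.556, 0.037] p [0.4868, -0.0058, 0.094] x [0.239, 0.971, 0.001] z [0.366, -0.089, -0.926] F [-0.1, -0.4, -0.9] gap 0.0501 gf 0.0
(array([533.7, -15.5]), array([90.9, 86.4]), 78.8, 818)
0 [-0.0008, 0.0052, 0.0021, 0.2, -0.0, -0.0]
8 [-0.0008, 0.023, -0.003, 2.4, -0.0, -0.0]
16 [-0.0008, 0.0415, -0.0055, 4.6, -0.0, -0.0]
24 [-0.0008, 0.0602, -0.0054, 6.8, -0.0, -0.0]
32 [-0.0008, 0.0787, -0.0026, 9.1, -0.0, -0.0]
40 [-0.0008, 0.0968, 0.0029, 11.3, -0.0, -0.0]
48 [-0.0008, 0.114, 0.0109, 13.5, -0.0, -0.0]
56 [-0.0008, 0.1301, 0.0214, 15.7, -0.0, -0.0]
64 [-0.0008, 0.1445, 0.034, 18.0, -0.0, -0.0]
72 [-0.0008, 0.1572, 0.0486, 20.2, -0.0, -0.0]
```

Call:
servo_tool([
  [-0.001,0.006,0.001,0,0,0,0.18],
  [-0.001,0.014,0,1.2,0,0,0.18],
  [-0.001,0.023,-0.003,2.4,0,0,0.18],
  [-0.001,0.032,-0.004,3.5,0,0,0.18],
  [-0.001,0.0415,-0.0055,4.6,0,0,0.18],
  [-0.001,0.051,-0.0055,5.7,0,0,0.18],
  [-0.001,0.06,-0.0055,6.8,0,0,0.18],
])

```text
clock: 5.28
tool_pos: [0.5395, -0.0202, 0.1198]
eef_rot: [0.78, 0.611, 0.081, 0.103]
wrist_force: [-0.8, 0.3, -0.5]
finger_gap: 0.0502
gripper_force: 0.4
```

Run:
```python
from plan import *
s,M=st()
c=ctrl.read_camera("scene");cv2.imwrite("pics/s3.png",cv2.resize(c["frame"][90:260,150:400,::-1],None,fx=3,fy=3,interpolation=2))
for phi in range(24,80,8):
    pt=22*(1-phi/79); print(phi,row(tcp(phi,pt,50,0),pt,s,M))
```

```text
t 5.28 q [-0.224, -0.017, 2.15, -0.006, 0.745, 0.022] p [0.5395, -0.0202, 0.1198] x [0.239, 0.971, 0.001] z [0.253, -0.061, -0.966] F [-0.8, 0.3, -0.5] gap 0.0502 gf 0.4
24 [0.0007, -0.0004, -0.0021, -0.2, -0.0, -0.1]
32 [0.0007, 0.0184, -0.0015, 2.0, -0.0, -0.1]
40 [0.0007, 0.037, 0.0017, 4.2, -0.0, -0.1]
48 [0.0007, 0.0551, 0.0075, 6.4, -0.0, -0.1]
56 [0.0007, 0.0723, 0.0159, 8.7, -0.0, -0.1]
64 [0.0007, 0.0882, 0.0266, 10.9, -0.0, -0.1]
72 [0.0007, 0.1025, 0.0396, 13.1, -0.0, -0.1]
```

View pics/s3.png

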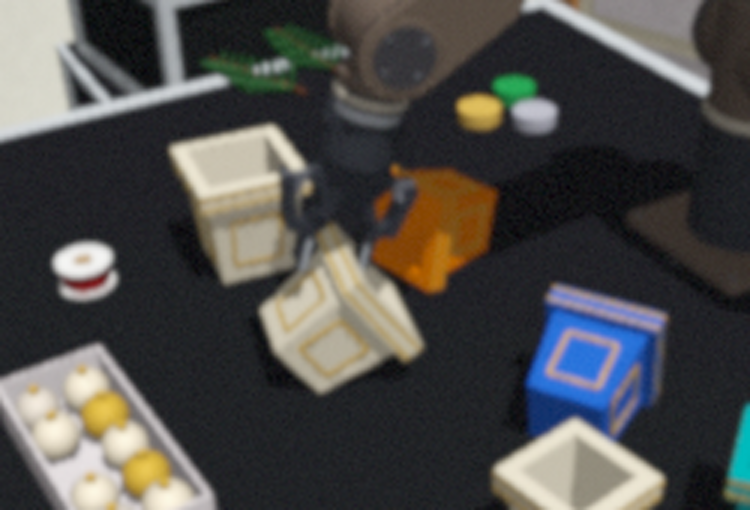

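Call:
servo_tool([
  [0,0.009,-0.002,1,0,0,0.18],
  [0,0.0184,-0.0015,2,0,0,0.18],
  [0,0.028,0,3.1,0,0,0.18],
  [0,0.037,0.002,4.2,0,0,0.18],
  [0,0.046,0.0045,5.3,0,0,0.18],
  [0,0.055,0.0075,6.4,0,0,0.18],
  [0,0.064,0.0115,7.5,0,0,0.12],
  [0,0.072,0.016,8.7,0,0,0.06],
  [0,0.08,0.021,9.8,0,0,0.0],
  [0,0.088,0.0265,10.9,0,0,0.0],
])

```text
clock: 6.58
tool_pos: [0.6285, -0.0421, 0.1166]
eef_rot: [0.787, 0.616, 0.023, 0.028]
wrist_force: [0.3, 0.5, -0.6]
finger_gap: 0.0425
gripper_force: 0.0
```

Run:
```python
from plan import *
s,M=st()
c=ctrl.read_camera("scene");cv2.imwrite("pics/s4.png",cv2.resize(c["frame"][90:260,150:400,::-1],None,fx=3,fy=3,interpolation=2))
w=cloud(ctrl.read_camera("top"));print(rect(cluster(w,.57,-.03,.09,.1,.12)))
for phi in range(64,80,5):
    pt=22*(1-phi/79); print(phi,row(tcp(phi,pt,42,0),pt,s,M))
```

```text
t 6.58 q [-0.228, 0.268, 1.823, -0.0, 0.979, 0.014] p [0.6285, -0.0421, 0.1166] x [0.239, 0.971, 0.001] z [0.07, -0.017, -0.997] F [0.3, 0.5, -0.6] gap 0.0425 gf 0.0
(array([604.3,  14.2]), array([16.9, 91. ]), 76.3, 76)
64 [0.0007, -0.0035, -0.0003, -0.0, -0.0, -0.1]
69 [0.0007, 0.007, 0.0055, 1.4, -0.0, -0.1]
74 [0.0007, 0.017, 0.0123, 2.7, -0.0, -0.0]
79 [0.0007, 0.0264, 0.02, 4.1, -0.0, -0.0]
```

View pics/s4.png

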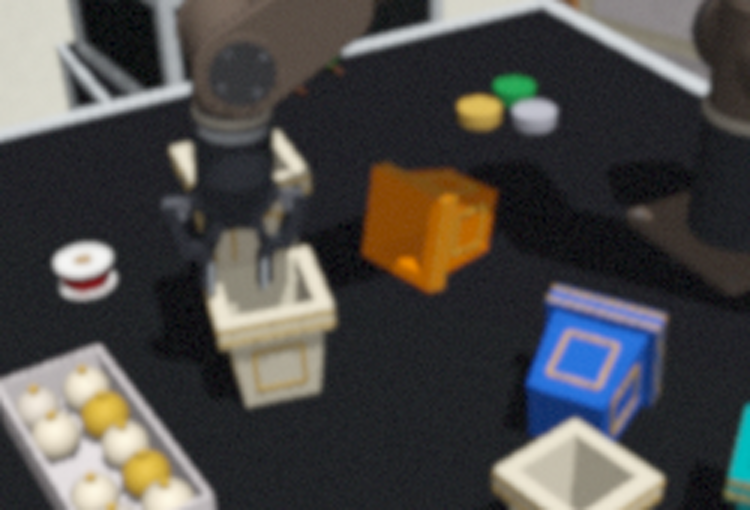

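Run:
```python
from plan import *
s,M=st()
d=s["tool_pos"]-PIV;print("tcp s,t",d@u,d@t)
for n in["scene","top"]:
    w=cloud(ctrl.read_camera(n));p=cluster(w,.583,-.033,.09,.108,.119)-PIV
    a,b=p@u,p@t;print(n,len(p),rect(p),"s",np.percentile(a,[0,2,10,90,98,100]).round(3),"t",np.percentile(b,[0,2,10,90,98,100]).round(3))
    print("phi",rect(p+PIV))
    # near wall (low s) centre, right side
```

```text
t 6.67 q [-0.228, 0.268, 1.823, -0.0, 0.978, 0.014] p [0.6287, -0.0423, 0.1164] x [0.24, 0.971, 0.001] z [0.071, -0.017, -0.997] F [-0.4, 0.2, -0.2] gap 0.0429 gf 0.0
tcp s,t 0.07266009169871784 -0.000840331077266726
scene 470 (array([ 39.1, -10. ]), array([117.2, 112.7]), 77.6, 470) s [-0.017 -0.015 -0.01   0.087  0.095  0.096] t [-0.059 -0.055 -0.045  0.055  0.057  0.058]
phi (array([597.5, -34.2]), array([117.2, 112.7]), 77.6, 470)
top 99 (array([51.3, 37.5]), array([ 16.1, 105.9]), 76.3, 99) s [-0.012 -0.011 -0.009  0.072  0.09   0.094] t [0.04  0.041 0.043 0.056 0.057 0.057]
phi (array([609.7,  13.3]), array([ 16.1, 105.9]), 76.3, 99)
```

Run:
```python
from plan import *
s,M=st();print(row((88,94),0,s,M))
```

```text
t 6.78 q [-0.228, 0.266, 1.825, -0.0, 0.978, 0.014] p [0.6278, -0.0419, 0.1165] x [0.239, 0.971, 0.001] z [0.071, -0.017, -0.997] F [-0.3, 0.4, -0.7] gap 0.0428 gf 0.0
[0.0007, 0.0147, 0.0236, 4.2, -0.0, -0.0]
```

Call:
servo_tool([
  [0.001,0.015,0.01,4.2,0,0,0],
  [0.001,0.015,0.0236,4.2,0,0,0],
  [0.001,0.015,0.0236,4.2,0,0,0],
  [0.001,0.015,0.0236,4.2,0,0,-1],
  [0.001,0.015,0.0236,4.2,0,0,-1],
  [0.001,0.015,0.0236,4.2,0,0,-1],
  [0.001,0.015,0.0236,4.2,0,0,-1],
  [0.001,0.015,0.0236,4.2,0,0,-1],
])

```text
clock: 7.78
tool_pos: [0.6445, -0.045, 0.0952]
eef_rot: [0.787, 0.617, 0.001, 0.0]
wrist_force: [-0.7, -0.5, 5.8]
finger_gap: 0.0147
gripper_force: 60.5
```

Run:
```python
from plan import *
s,M=st()
```

```text
t 7.78 q [-0.227, 0.361, 1.746, 0.001, 1.034, 0.014] p [0.6445, -0.045, 0.0952] x [0.239, 0.971, 0.001] z [0.001, 0.001, -1.0] F [-0.7, -0.5, 5.8] gap 0.0147 gf 60.5
```

```bash
cat >> h.py <<'E'
def yawrot(deg): # tool down, tool y at world heading deg
    a=np.radians(deg);y=np.array([np.cos(a),np.sin(a),0]);z=np.array([0,0,-1.]);return np.stack([np.cross(y,z),y,z],1)
E
python3 - <<'E'
from plan import *
s,M=st();p=np.array([.579,-.2656,.25])
print(rel(p,yawrot(-6.3),s["tool_pos"],M))
E
```

```text
t 7.78 q [-0.227, 0.361, 1.746, 0.001, 1.034, 0.014] p [0.6445, -0.045, 0.0952] x [0.239, 0.971, 0.001] z [0.001, 0.001, -1.0] F [-0.7, -0.5, 5.8] gap 0.0147 gf 60.5
[-0.2297, -0.0107, -0.155, 0.0, -0.0, -7.5]
```

Call:
servo_tool([
  [0,0,-0.03,0,0,0,-1],
  [0,0,-0.07,0,0,0,-1],
  [0,0,-0.11,0,0,0,-1],
  [0,0,-0.155,0,0,0,-1],
  [-0.04,-0.002,-0.155,0,0,-2,-1],
  [-0.085,-0.004,-0.155,0,0,-3,-1],
  [-0.13,-0.006,-0.155,0,0,-4,-1],
  [-0.17,-0.008,-0.155,0,0,-5,-1],
  [-0.21,-0.01,-0.155,0,0,-6.5,-1],
  [-0.23,-0.0107,-0.155,0,0,-7.5,-1],
])

```text
clock: 9.02
tool_pos: [0.5779, -0.2677, 0.2471]
eef_rot: [0.746, 0.666, 0.0, -0.0]
wrist_force: [0.2, -0.3, -2.5]
finger_gap: 0.0142
gripper_force: 59.1
```

Call:
servo_tool([
  [0,0,0,0,0,0,-1],
  [0,0,0,0,0,0,-1],
])

```text
clock: 9.28
tool_pos: [0.5789, -0.265, 0.2481]
eef_rot: [0.745, 0.667, 0.001, -0.001]
wrist_force: [-0.4, -0.2, -3.5]
finger_gap: 0.014
gripper_force: 59.0
```

```bash
cat >> h.py <<'E'
def ext(p,c,yaw):
    a=np.radians(yaw);ux=np.array([np.cos(a),np.sin(a)]);uy=np.array([-ux[1],ux[0]])
    q=p[:,:2]-c;x,y=q@ux*1000,q@uy*1000
    return "along",np.percentile(x,[1,99]).round(1),"across",np.percentile(y,[1,99]).round(1),len(p)
E
python3 - <<'E'
from plan import *
s,M=st()
for n in["scene","top"]:
    c=ctrl.read_camera(n);w=cloud(c)
    if n=="scene":cv2.imwrite("pics/s5.png",cv2.resize(c["frame"][70:230,140:340,::-1],None,fx=3.7,fy=3.7,interpolation=2))
    cl=np.array([.531,-.2603])
    zt=s["tool_pos"][2]+.021
    p=cluster(w,*cl,.085,zt-.006,zt+.005);print(n,"mid rim",ext(p,cl,-6.3),rect(p))
    k=p[:,2]; 
    if len(p)>20:
        A=np.c_[p[:,:2]-cl,np.ones(len(p))];co=np.linalg.lstsq(A,p[:,2],rcond=None)[0];print("plane",co.round(4),zt)
    p=cluster(w,*cl,.095,.122,.136);print(n,"large rim",ext(p,cl,-6.3),rect(p))
E
```

```text
t 9.28 q [-0.589, 0.191, 1.659, 0.002, 1.292, -0.479] p [0.5789, -0.265, 0.2481] x [0.111, 0.994, 0.002] z [0.0, 0.002, -1.0] F [-0.4, -0.2, -3.5] gap 0.014 gf 59.0
scene mid rim ('along', array([-55.4,  65.6]), 'across', array([-54.4,  58.5]), 308) (array([ 537. , -257.8]), array([117.2, 124.6]), 85.5, 308)
plane [ 0.0273 -0.0047  0.2669] 0.26910490013159943
scene large rim ('along', array([-63.2,  62.5]), 'across', array([-62.3,  64.8]), 340) (array([ 530. , -260.7]), array([131.3, 128.1]), 84.0, 340)
top mid rim ('along', array([-31.6,  56. ]), 'across', array([33.2, 58.4]), 327) (array([ 547.3, -211.3]), array([26.4, 94.4]), 75.6, 327)
plane [ 0.0268 -0.043   0.27  ] 0.26910490013159943
top large rim ('along', array([-61.6,  62.9]), 'across', array([30.7, 63.3]), 409) (array([ 538.6, -207.2]), array([ 35.4, 128.5]), 75.7, 409)
```

View pics/s5.png

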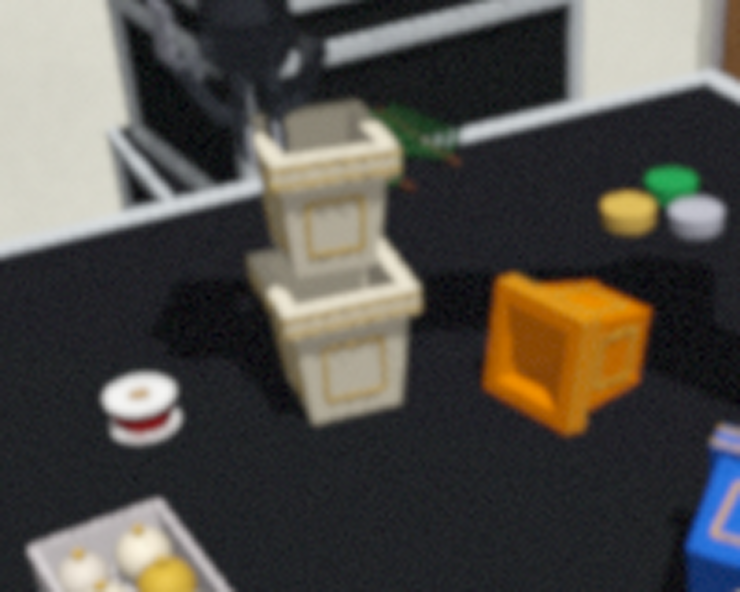

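Call:
servo_tool([
  [0,0,0.01,1.5,0,0,-1],
  [0,0,0.03,1.5,0,0,-1],
  [0,0,0.05,1.5,0,0,-1],
  [0,0,0.07,1.5,0,0,-1],
  [0,0,0.085,1.5,0,0,-1],
  [0,0,0.085,1.5,0,0,-1],
])

```text
clock: 10.12
tool_pos: [0.5779, -0.2652, 0.1619]
eef_rot: [0.745, 0.667, -0.009, -0.012]
wrist_force: [-0.7, -0.3, -2.3]
finger_gap: 0.0142
gripper_force: 59.0
```

```bash
cat > chk.py <<'E'
from plan import *
import sys
def chk(h1,h2,cl=np.array([.531,-.2603]),half=.085):
    s,M=st()
    for n in["scene","top"]:
        w=cloud(ctrl.read_camera(n))
        for nm,hh in(("in",h1),("out",h2)):
            p=cluster(w,*cl,half if nm=="in" else .095,hh-.007,hh+.006)
            if len(p)<15: continue
            A=np.c_[p[:,:2]-cl,np.ones(len(p))];co=np.linalg.lstsq(A,p[:,2],rcond=None)[0]
            print(n,nm,ext(p,cl,-6.3),rect(p)[2],"plane",co.round(4))
if __name__=="__main__":
    z=ctrl.read_state()["tool_pos"][2]+.020; print("rim est",z); chk(z,.13)
E
python3 chk.py
```

```text
rim est 0.18192549805230118
t 10.12 q [-0.585, 0.279, 1.717, -0.012, 1.173, -0.47] p [0.5779, -0.2652, 0.1619] x [0.111, 0.994, 0.003] z [-0.029, 0.006, -1.0] F [-0.7, -0.3, -2.3] gap 0.0142 gf 59.0
scene in ('along', array([-55.6,  67. ]), 'across', array([-54.1,  59.3]), 372) 84.8 plane [ 0.0051 -0.0024  0.1815]
scene out ('along', array([-62.6,  62.5]), 'across', array([-55.6,  64.5]), 326) 83.6 plane [-0.0061 -0.0099  0.1304]
top in ('along', array([-25.1,  56.7]), 'across', array([20. , 57.2]), 273) 82.3 plane [0.0029 0.0164 0.1831]
top out ('along', array([-48.4,  62.7]), 'across', array([14.3, 63.2]), 283) 83.5 plane [-0.0008  0.0274  0.1294]
```

Call:
servo_tool([
  [-0.001,-0.0005,0.005,0,0,0,-1],
  [-0.001,-0.0005,0.011,0,0,0,-1],
  [-0.001,-0.0005,0.016,0,0,0,-1],
  [-0.001,-0.0005,0.02,0,0,0,-1],
  [-0.001,-0.0005,0.023,0,0,0,-1],
  [-0.001,-0.0005,0.025,0,0,0,-1],
])

```text
clock: 10.98
tool_pos: [0.5776, -0.2666, 0.1391]
eef_rot: [0.745, 0.667, -0.008, -0.01]
wrist_force: [-0.3, -0.4, -3.1]
finger_gap: 0.0144
gripper_force: 59.0
```

```bash
python3 chk.py
```

```text
rim est 0.15910075216355157
t 10.97 q [-0.587, 0.302, 1.733, -0.012, 1.129, -0.471] p [0.5776, -0.2666, 0.1391] x [0.111, 0.994, 0.001] z [-0.025, 0.004, -1.0] F [-0.3, -0.4, -3.1] gap 0.0144 gf 59.0
scene in ('along', array([-56.1,  67.3]), 'across', array([-56.2,  57.5]), 353) 84.1 plane [ 0.0052 -0.0066  0.1585]
scene out ('along', array([-61.2,  62.5]), 'across', array([-47.8,  64.7]), 288) 83.7 plane [-0.0003 -0.0043  0.13  ]
top in ('along', array([-28.2,  55.7]), 'across', array([19.4, 56. ]), 265) 83.8 plane [0.0194 0.0303 0.1577]
top out ('along', array([-48.1,  62.1]), 'across', array([15.9, 63.3]), 206) 83.0 plane [ 0.0033 -0.0156  0.1315]
```

Call:
servo_tool([
  [0,0,0.002,0,0,0,-1],
  [0,0,0.004,0,0,0,-1],
  [0,0,0.005,0,0,0,-1],
  [0,0,0.006,0,0,0,-1],
])

```text
clock: 11.58
tool_pos: [0.5777, -0.2668, 0.1342]
eef_rot: [0.745, 0.667, -0.008, -0.01]
wrist_force: [-0.2, 0.9, 2.8]
finger_gap: 0.0146
gripper_force: 62.4
```

```bash
python3 chk.py
```

```text
rim est 0.15423303398645774
t 11.57 q [-0.587, 0.308, 1.736, -0.012, 1.121, -0.471] p [0.5777, -0.2668, 0.1342] x [0.11, 0.994, 0.001] z [-0.025, 0.003, -1.0] F [-0.2, 0.9, 2.8] gap 0.0146 gf 62.4
scene in ('along', array([-55.6,  67. ]), 'across', array([-55.4,  56.8]), 367) 84.7 plane [ 0.0002 -0.0075  0.1541]
scene out ('along', array([-61.7,  62.5]), 'across', array([-50.6,  64.6]), 269) 83.6 plane [-0.0015  0.0025  0.1296]
top in ('along', array([-26.3,  55.7]), 'across', array([18.8, 56. ]), 265) 83.7 plane [ 0.0083 -0.005   0.155 ]
top out ('along', array([-45.4,  62.7]), 'across', array([15. , 63.3]), 204) 84.2 plane [0.0122 0.0349 0.1289]
```

Call:
servo_tool([
  [0,0,0.005,0,0,0,-0.3],
  [0,0,0.005,0,0,0,0],
  [0,0,0.005,0,0,0,0],
  [0,0,-0.04,-1.5,0,0,0],
  [0,0,-0.09,-1.5,0,0,0],
  [0.03,0,-0.13,-1.5,0,0,0],
  [0.09,0,-0.13,-1.5,0,0,0],
  [0.15,0,-0.13,-1.5,0,0,0],
  [0.2,0,-0.13,-1.5,0,0,0],
  [0.2,0,-0.13,-1.5,0,0,0],
])

```text
clock: 12.92
tool_pos: [0.6029, -0.065, 0.2632]
eef_rot: [0.744, 0.669, 0.001, -0.0]
wrist_force: [0.4, -0.4, -0.8]
finger_gap: 0.043
gripper_force: 0.0
```

```bash
cat > v.py <<'E'
from chk import *
chk(.154,.13)
for n in["top","scene"]:
    w=cloud(ctrl.read_camera(n));p=cluster(w,.4855,.323,.09,.092,.108);print(n,"small",rect(p))
E
python3 v.py
```

```text
t 12.93 q [-0.275, 0.114, 1.719, 0.001, 1.309, -0.17] p [0.6029, -0.065, 0.2632] x [0.106, 0.994, 0.001] z [0.0, 0.001, -1.0] F [0.4, -0.4, -0.8] gap 0.043 gf 0.0
scene in ('along', array([-55.5,  55.7]), 'across', array([-57.5,  57.9]), 340) 84.2 plane [ 0.0021 -0.0066  0.154 ]
scene out ('along', array([-62.5,  62.4]), 'across', array([-56.6,  64.9]), 299) 84.0 plane [0.0037 0.0002 0.1298]
top in ('along', array([-55.3,  56.4]), 'across', array([-56.1,  55.6]), 1147) 84.0 plane [0.0028 0.0044 0.1551]
top out ('along', array([-62.9,  60.1]), 'across', array([-60.9,  63.2]), 520) 83.5 plane [-0.0079  0.0072  0.1303]
top small (array([486.1, 323. ]), array([99.2, 98.3]), 10.2, 900)
scene small (array([484.8, 323. ]), array([100.1,  99.6]), 9.8, 827)
```

Run:
```python
from plan import *
s,M=st()
print(rel(np.array([.5263,.3302,.18]),yawrot(10),s["tool_pos"],M))
```

```text
t 13.12 q [-0.282, 0.114, 1.718, 0.0, 1.309, -0.17] p [0.6028, -0.0694, 0.2632] x [0.112, 0.994, 0.0] z [0.0, 0.0, -1.0] F [0.2, -0.5, 0.7] gap 0.0428 gf 0.0
[0.3885, -0.1207, 0.0833, 0.0, -0.0, -16.4]
```

Call:
servo_tool([
  [0.39,-0.12,0,0,0,-16.4,0],
  [0.39,-0.12,0,0,0,-16.4,0],
  [0.39,-0.12,0,0,0,-16.4,0],
  [0.39,-0.12,0,0,0,-16.4,0],
  [0.39,-0.12,0.04,0,0,-16.4,0],
  [0.39,-0.12,0.08,0,0,-16.4,0],
  [0.389,-0.1205,0.083,0,0,-16.4,0],
  [0.389,-0.1205,0.083,0,0,-16.4,0],
  [0.389,-0.1205,0.083,0,0,-16.4,0],
])

```text
clock: 14.25
tool_pos: [0.5274, 0.3306, 0.1811]
eef_rot: [0.643, 0.766, 0.001, 0.0]
wrist_force: [-1.0, -0.1, 0.1]
finger_gap: 0.0424
gripper_force: 0.0
```

Run:
```python
from plan import *
s,M=st()
print(rel(np.array([.5263,.3302,.080]),yawrot(10),s["tool_pos"],M))
```

```text
t 14.25 q [0.397, 0.216, 1.756, -0.0, 1.168, 0.223] p [0.5274, 0.3306, 0.1811] x [-0.173, 0.985, 0.0] z [0.001, 0.0, -1.0] F [-1.0, -0.1, 0.1] gap 0.0424 gf 0.0
[-0.0002, -0.0013, 0.1011, 0.1, -0.0, -0.0]
```

Call:
servo_tool([
  [0,-0.001,0.04,0,0,0,0],
  [0,-0.001,0.08,0,0,0,0],
  [0,-0.001,0.101,0,0,0,0],
  [0,-0.001,0.101,0,0,0,0],
  [0,-0.001,0.101,0,0,0,-1],
  [0,-0.001,0.101,0,0,0,-1],
  [0,-0.001,0.101,0,0,0,-1],
  [0,-0.001,0.101,0,0,0,-1],
  [0,-0.001,0.101,0,0,0,-1],
])

```text
clock: 15.38
tool_pos: [0.5264, 0.332, 0.0825]
eef_rot: [0.642, 0.766, 0.002, 0.001]
wrist_force: [-1.8, -1.2, 5.9]
finger_gap: 0.0144
gripper_force: 58.3
```

Run:
```python
from plan import *
s,M=st();a=np.radians(-6.3)
print(rel(np.array([.531+.0413*np.cos(a),-.2603+.0413*np.sin(a),.27]),yawrot(-6.3),s["tool_pos"],M))
```

```text
t 15.38 q [0.4, 0.33, 1.814, -0.0, 0.994, 0.224] p [0.5264, 0.332, 0.0825] x [-0.175, 0.985, 0.001] z [0.003, 0.001, -1.0] F [-1.8, -1.2, 5.9] gap 0.0144 gf 58.3
[-0.5955, -0.0589, -0.1881, 0.2, -0.1, 16.4]
```

Call:
servo_tool([
  [0,0,-0.03,0,0,0,-1],
  [0,0,-0.08,0,0,0,-1],
  [0,0,-0.13,0,0,0,-1],
  [-0.02,-0.002,-0.188,0,0,2,-1],
  [-0.07,-0.007,-0.188,0,0,4,-1],
  [-0.12,-0.012,-0.188,0,0,6,-1],
  [-0.17,-0.017,-0.188,0,0,8,-1],
  [-0.22,-0.022,-0.188,0,0,10,-1],
  [-0.27,-0.027,-0.188,0,0,12,-1],
  [-0.32,-0.032,-0.188,0,0,14,-1],
])

```text
clock: 16.62
tool_pos: [0.5495, 0.0093, 0.2677]
eef_rot: [0.731, 0.682, 0.001, 0.001]
wrist_force: [-0.3, 0.4, -2.4]
finger_gap: 0.0141
gripper_force: 59.6
```

Run:
```python
from plan import *
s,M=st();a=np.radians(-6.3)
print(rel(np.array([.531+.0413*np.cos(a),-.2603+.0413*np.sin(a),.27]),yawrot(-6.3),s["tool_pos"],M))
```

```text
t 16.62 q [-0.168, -0.019, 1.849, 0.001, 1.31, -0.099] p [0.5495, 0.0093, 0.2677] x [0.07, 0.998, 0.001] z [0.002, 0.0, -1.0] F [-0.3, 0.4, -2.4] gap 0.0141 gf 59.6
[-0.2719, 0.0416, -0.0024, 0.1, -0.0, 2.3]
```

Call:
servo_tool([
  [-0.05,0.008,-0.002,0,0,0.5,-1],
  [-0.1,0.016,-0.002,0,0,1,-1],
  [-0.15,0.024,-0.002,0,0,1.5,-1],
  [-0.2,0.031,-0.002,0,0,2,-1],
  [-0.25,0.038,-0.002,0,0,2.3,-1],
  [-0.272,0.0416,-0.002,1,0,2.3,-1],
  [-0.272,0.0416,-0.002,1,0,2.3,-1],
  [-0.272,0.0416,-0.002,1,0,2.3,-1],
])

```text
clock: 17.62
tool_pos: [0.5724, -0.2621, 0.2691]
eef_rot: [0.744, 0.668, -0.005, -0.007]
wrist_force: [0.1, 0.3, -2.2]
finger_gap: 0.0139
gripper_force: 59.5
```

```bash
cat > c2.py <<'E'
from chk import *
z=ctrl.read_state()["tool_pos"][2]+.0175; print("rim est",z); chk(z,.154,half=.078)
E
python3 c2.py
```

```text
rim est 0.28660588011565213
t 17.62 q [-0.588, 0.17, 1.645, -0.007, 1.342, -0.478] p [0.5724, -0.2621, 0.2691] x [0.108, 0.994, 0.001] z [-0.017, 0.003, -1.0] F [0.1, 0.3, -2.2] gap 0.0139 gf 59.5
scene in ('along', array([-47.1,  61.5]), 'across', array([-47.1,  53.5]), 324) 85.2 plane [ 0.0026 -0.0121  0.286 ]
scene out ('along', array([-55.5,  55.8]), 'across', array([-56. ,  57.7]), 318) 83.0 plane [ 0.0016 -0.0003  0.1538]
top in ('along', array([-22.5,  49.8]), 'across', array([31.4, 51.9]), 260) 83.0 plane [ 0.011  -0.0281  0.288 ]
top out ('along', array([-53.9,  56.1]), 'across', array([23.5, 56.1]), 365) 81.3 plane [-0.0074 -0.0539  0.1578]
```

Call:
servo_tool([
  [-0.0027,-0.0012,0.01,0,0,0,-1],
  [-0.0027,-0.0012,0.03,0,0,0,-1],
  [-0.0027,-0.0012,0.05,0,0,0,-1],
  [-0.0027,-0.0012,0.07,0,0,0,-1],
  [-0.0027,-0.0012,0.083,0,0,0,-1],
  [-0.0027,-0.0012,0.083,0,0,0,-1],
])

```text
clock: 18.48
tool_pos: [0.5686, -0.2654, 0.1842]
eef_rot: [0.745, 0.667, -0.006, -0.008]
wrist_force: [-0.0, -0.3, -2.7]
finger_gap: 0.0141
gripper_force: 59.5
```

```bash
python3 c2.py
```

```text
rim est 0.20174633868504172
t 18.48 q [-0.595, 0.235, 1.728, -0.008, 1.198, -0.483] p [0.5686, -0.2654, 0.1842] x [0.109, 0.994, 0.002] z [-0.02, 0.004, -1.0] F [-0.0, -0.3, -2.7] gap 0.0141 gf 59.5
scene in ('along', array([-51.2,  58. ]), 'across', array([-51.5,  49.9]), 320) 86.3 plane [ 0.0024 -0.0029  0.2011]
scene out ('along', array([-55.8,  55.9]), 'across', array([-55.4,  58.9]), 300) 84.0 plane [-0.004  -0.0096  0.1547]
top in ('along', array([-23.4,  47.1]), 'across', array([22. , 47.6]), 219) 83.2 plane [ 0.0032 -0.039   0.2049]
top out ('along', array([-48.8,  55.6]), 'across', array([12.9, 55.6]), 290) 83.2 plane [ 1.000e-04 -3.370e-02  1.567e-01]
```

Call:
servo_tool([
  [0.0009,0.0015,0.004,0,0,0,-1],
  [0.0009,0.0017,0.009,0,0,0,-1],
  [0.0009,0.0018,0.013,0,0,0,-1],
  [0.0009,0.0018,0.016,0,0,0,-1],
  [0.0009,0.0018,0.018,0,0,0,-1],
])

```text
clock: 19.2
tool_pos: [0.5709, -0.2651, 0.168]
eef_rot: [0.745, 0.667, -0.006, -0.007]
wrist_force: [-0.2, -0.3, -1.8]
finger_gap: 0.014
gripper_force: 59.6
```

```bash
python3 c2.py
```

```text
rim est 0.18546017847589336
t 19.2 q [-0.593, 0.253, 1.737, -0.008, 1.167, -0.48] p [0.5709, -0.2651, 0.168] x [0.109, 0.994, 0.001] z [-0.017, 0.002, -1.0] F [-0.2, -0.3, -1.8] gap 0.014 gf 59.6
scene in ('along', array([-49.8,  60.3]), 'across', array([-53. ,  49.9]), 310) 82.2 plane [ 0.0054 -0.0097  0.1849]
scene out ('along', array([-54.4,  55.8]), 'across', array([-52.1,  57.1]), 251) 83.7 plane [-0.0173 -0.0178  0.1548]
top in ('along', array([-21.6,  48.6]), 'across', array([22.9, 48.7]), 208) 84.5 plane [-0.0064 -0.0225  0.1866]
top out ('along', array([-43.2,  55.2]), 'across', array([13.8, 55.9]), 197) 82.3 plane [0.0105 0.0056 0.1545]
```

Well centred; lower to home.

Call:
servo_tool([
  [0,0,0.002,0,0,0,-1],
  [0,0,0.004,0,0,0,-1],
  [0,0,0.006,0,0,0,-1],
  [0,0,0.0075,0,0,0,-1],
  [0,0,0.009,0,0,0,-1],
])

```text
clock: 19.92
tool_pos: [0.5713, -0.2653, 0.1613]
eef_rot: [0.745, 0.668, -0.005, -0.006]
wrist_force: [-2.9, 1.5, 7.7]
finger_gap: 0.0138
gripper_force: 63.0
```

```bash
python3 c2.py
```

```text
rim est 0.17878209280060103
t 19.93 q [-0.593, 0.26, 1.741, -0.008, 1.154, -0.48] p [0.5713, -0.2653, 0.1613] x [0.109, 0.994, -0.0] z [-0.016, 0.002, -1.0] F [-2.9, 1.5, 7.7] gap 0.0138 gf 63.0
scene in ('along', array([-48.8,  59.9]), 'across', array([-50.5,  49.9]), 319) 83.9 plane [ 0.0004 -0.005   0.1783]
scene out ('along', array([-54.4,  56. ]), 'across', array([-52. ,  57.3]), 236) 82.5 plane [-0.0033  0.0059  0.1537]
top in ('along', array([-20.7,  48.9]), 'across', array([24.6, 48.4]), 210) 83.4 plane [-0.0014 -0.0612  0.1818]
top out ('along', array([-39.9,  57.2]), 'across', array([13.2, 56. ]), 181) 84.1 plane [-0.007  -0.0108  0.1556]
```

Call:
servo_tool([
  [0,0,0.0,0,0,0,-0.3],
  [0,0,0.0,0,0,0,0],
  [0,0,0.0,0,0,0,0],
  [0,0,-0.04,-1,0,0,0],
  [0,0,-0.09,-1,0,0,0],
  [0.03,0,-0.11,-1,0,0,0],
  [0.09,0,-0.11,-1,0,0,0],
  [0.15,0,-0.11,-1,0,0,0],
  [0.21,0,-0.11,-1,0,0,0],
  [0.22,0,-0.11,-1,0,0,0],
])

```text
clock: 21.28
tool_pos: [0.5966, -0.0432, 0.2693]
eef_rot: [0.743, 0.669, 0.001, -0.0]
wrist_force: [0.1, -0.7, 0.8]
finger_gap: 0.0427
gripper_force: 0.0
```

Run:
```python
from chk import *
chk(.178,.154,half=.078)
w=cloud(ctrl.read_camera("top"));p=cluster(w,.531,-.26,.1,.123,.137);print(ext(p,np.array([.531,-.2603]),-6.3))
c=ctrl.read_camera("scene");cv2.imwrite("pics/s6.png",cv2.resize(c["frame"][90:220,150:320,::-1],None,fx=4.4,fy=4.4,interpolation=2))
```

```text
t 21.27 q [-0.242, 0.091, 1.732, 0.001, 1.318, -0.138] p [0.5966, -0.0432, 0.2693] x [0.104, 0.995, 0.001] z [0.001, 0.001, -1.0] F [0.1, -0.7, 0.8] gap 0.0427 gf 0.0
scene in ('along', array([-47.6,  48.7]), 'across', array([-52.1,  49.2]), 255) 84.4 plane [ 0.004  -0.0098  0.1779]
scene out ('along', array([-54.6,  55.9]), 'across', array([-49.5,  58. ]), 241) 84.1 plane [-0.0015 -0.0059  0.1541]
top in ('along', array([-48.1,  49.5]), 'across', array([-49.2,  47.9]), 1019) 83.5 plane [0.0015 0.0009 0.1794]
top out ('along', array([-55.6,  54.7]), 'across', array([-54.5,  55.8]), 484) 83.8 plane [-0.0121  0.0111  0.1546]
('along', array([-62.9,  61.5]), 'across', array([-61. ,  63.2]), 511)
```

View pics/s6.png

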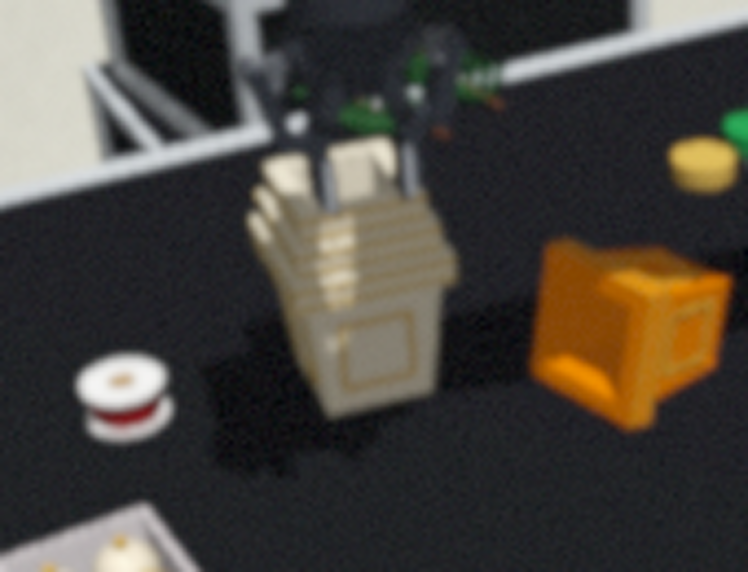

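The three collars are stacked evenly (px 255-455, rows 150-290), level and centred, with the rims 24 mm apart as they should be when home. The reel and tray are where they were.

```bash
python3 -c "
from workcell import ctrl
print(ctrl.finish_job())"
```

```text
the job is handed in; nothing more can be done
None
```

The middle planter was stood up and the set is nested in size order, upright, centred and with collars home to within about 1 mm by the cameras; the job is handed in at about 21 s with the bystanders untouched, though no verdict was returned.

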